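# Reset the tripped breaker behind the swivel cover

### The job

The bench supply with the round cover has tripped: swivel its round cover aside so that the port is clear, push the popped-out breaker button in the port fully home, then swivel the cover back so that it covers the port completely again. Leave the other supply (square cover) as it is, and do not push the other things on the desk about.

Things in the scene. Friction and masses are not known exactly. Their poses are not given: they have to be found in the camera images.
- psu_panel: grey sloping front panel, 220 mm up the slope x 240 mm wide, of the supply with the ROUND cover, on the left or right half of the desk. Origin: port centre on the panel's face, 110 mm above the desk. x up the slope (away from the supply's front), y left seen from the front, z out of the panel, leaning 30 degrees from vertical to the front. Round port 68 mm wide, 30 mm deep
- psu: that supply: a black desk console fixed to the desk, 190 mm deep, 240 mm wide (y), its front (its -x side) turned away from the robot to the pupil's side; origin on the desk, straight below the port centre. Apart from the cover's knob and the handle nothing stands more than 18 mm off its panel
- psu_bar (a point): middle of that supply's carrying handle: a level steel bar 12 mm thick along y, at x = 75, z = 90 mm in the panel's frame, almost straight above the port, so come in along the panel's normal, the tool leaning about 30 degrees. Its side arms, at y = +-127 mm, run from the bar down to the supply's rear
- cover (a joint): swivel (rad) of the round aluminium cover about its pivot screw, counter-clockwise about the panel's z: 0 closed, growing as the knob moves down the slope and right; stops at 0 and 1.75; starts at 0 to 0.35. Port all clear above 1.35, all covered below 0.14. Stays where left; 1 to 3 N at the knob moves it. Disc 84 mm wide, 4 mm thick, face 6 mm above the panel, centre 61 mm from the pivot
- cover_knob (a point): centre of the top of the round cover's knob, a black round post 18 mm in diameter that stands 30 mm up from the cover's face along the panel's normal, at 92 mm from the pivot (knob top 36 mm above the panel). Round, so a gripper can hold it and follow the arc without turning.
- cover_pivot (a point): centre of the top of the round cover's pivot screw (16 mm head); in the panel frame at x = 20, y = -58, z = 10 mm, i.e. to the right of the port; with the cover closed the direction from the pivot to the knob is that from the pivot to the port centre
- button_top (a point): centre of the outer face of the breaker button, a black round button 34 mm in diameter on the port's axis; its face is 6 mm below the panel's face when popped out fully, 16 mm below when fully home
- button (a joint): how far (m) the breaker button is pushed in, against the panel's z: 0 = popped out, 0.010 = fully home (stop). It moves with 5 N of friction and stays where it is left; starts between 0 and 0.002.
- psu2_panel: the same panel (same frame, handle and sizes) of the other supply, on the other half of the desk, whose cover is SQUARE (84 mm); to be left alone
- cover2 (a joint): swivel angle (rad) of the other supply's square cover; starts at 0 and must stay
- spool: solder spool, 52 mm diameter, 46 mm tall, standing between the supplies; origin at its underside; bystander
- screwdriver: screwdriver, 170 mm long, lying beyond the supplies, on the pupil's side; bystander
- tweezers: steel tweezers, 120 mm long, lying beyond the supplies, on the pupil's side; bystander
- multimeter: hand multimeter 150 x 78 x 36 mm, lying right of the supplies as the robot sees it; bystander
- stand: soldering iron stand 160 x 75 mm, 62 mm tall, left of the supplies as the robot sees it; bystander
- fluxjar: small jar, 56 mm diameter, 60 mm tall, beyond the supplies; bystander
- mug: white mug, 80 mm diameter, 90 mm tall, left of the supplies as the robot sees it; bystander

How it is judged:
On the way, in this order (a step that is already met when the one before it is completed fails the run):
1. the round cover is swivelled clear of the port (at least 1.1 rad open) (value of joint cover above 1.1 rad), for 0.2 s.
2. the breaker button is pushed fully home (within 1.5 mm) (value of joint button above 0.0085 m), for 0.2 s.
At the end, for the whole second after the job is handed in: the round cover covers the whole port again (swivel angle under 0.13 rad) and is at rest, the breaker button is home within 1.5 mm, and the square cover is still closed (under 0.1 rad) (value of joint cover below 0.13 rad and velocity of joint cover below 0.05 rad/s and value of joint button above 0.0085 m and value of joint cover2 below 0.1 rad); the robot touches nothing.
It fails at once if the other supply's square cover is swivelled by more than 0.1 rad (value of joint cover2 above 0.1 rad).
It fails at once if a bystander is pushed more than 40 mm from its place (distance of any of spool, screwdriver, tweezers, multimeter, stand, fluxjar, mug from where it was at the start of the episode above 0.04 m).
It also fails if it takes over 61 s, if anything falls off the work surface, if the arm or the gripper's body presses on something with over 40 N, if the wrist force passes 120 N, or if a joint passes its speed limit or range.

### The arm

A 6-joint arm with a two-finger parallel gripper is mounted at the origin on the work surface. World frame = base frame: x ahead of the robot, y to its left, z up, the work surface at z = 0. Lengths are in m, angles in rad, forces in N, time in s.
With the tool pointing down it reaches from about 0.225 to 0.875 m from the base axis. Payload 3.4 kg.
Tool frame: the origin (TCP) lies between the finger pads; the fingertips stand 8 mm ahead of it and the grasp point (between the pads) lies 11 mm behind it; z points along the fingers, y is the line along which they close (so a half turn about z gives the same grasp; the last joint's range is limited). The gripper opens to 85 mm and grips with 20 to 120 N. Pads are 22 mm wide; open, the fingers measure 114 mm over their backs; the gripper's body (76 mm by 85 mm) begins 54 mm behind the grasp point. The pads swing forward as they close: fully open they stand 13 mm farther back than shut.
Start: joints at [-1.246, 0.276, 1.505, -0, 1.361, -0.121], TCP at [0.248, -0.519, 0.239] pointing down, gripper open.
Joint ranges: [-2.89, 2.89], [-0.75, 2.08], [0.22, 2.7], [-1.18, 4.32], [0.11, 2.71], [-2.7, 2.7]. Speed limits (rad/s): [2.57, 2.57, 3.14, 3.14, 3.14, 3.14].

### API

Orientations are given as a unit quaternion [w, x, y, z].
In Python, from rig import manip gives the robot as it stands.
- The arm moves only by the tool move_arm, never from a script. Its argument "deltas" is a list that holds one entry, the list of rows, each a list of 5 numbers: the shift along the tool's x, y, z normalised to -1 to 1, where 1 is 80 cm, then the turn about the tool's z normalised to -1 to 1, where 1 is 120 degrees, then the closure, from -1 (fully open) to 1 (shut). In form: [[[tx, ty, tz, twist, grip], ...]]. A call has 1 to 12 rows; each row is the pose to reach, as a shift and turn from the pose commanded when the call began, along the tool's axes at that moment; what a row does not reach only later rows make up. A row lasts 1/10 s, in which the tool goes at most 50 mm and 8.59 degrees, less where a joint would pass 70% of its speed; a pose out of reach is approached as far as the arm can. A call with a number of a shift or a turn outside -1 to 1 is refused whole. A call with a gripper value outside its range is refused whole. The fingers move at their own pace and stop on an object; "squeeze" is the grip in N (left out, the last holds). Time passes only in rows, so rows that repeat a pose let the fingers close. It gives the time, the measured TCP pose, the force, the opening and the grip force at its end, in the units of the state.
- manip.get_state(): the state, without advancing time (a new reading comes with each control period).
- manip.get_image(name): name is "side" or "top" or "wrist"; returns the picture (400x640x3 uint8, red, green, blue); there is no depth.
- manip.camera_params(name): a dict with "fx", "fy", "cx", "cy" (pixels), "R" (3x3) and "t" (3): a world point X has camera coordinates R X + t; the wrist camera has in their place "tool_from_camera" (4x4, takes a point from camera to tool coordinates, whose origin is the TCP and whose axes are the flange's). Camera axes: x right, y down, z forward; pixel columns grow to the right and rows downward; lengths in m; the calibration is good to about 2 mm. A picture is of the moment at which its call begins: read the wrist's pose just before it. camera_params takes no time and is no camera call.
- manip.sign_off(): hands the job in; it is judged then, once.
The state is a dict: "clock": time; "qpos": joint angles; "qd": joint speeds; "effort": joint torques, N m; "position": TCP position; "ee_rot": TCP orientation; "contact_force": force on the tool from outside, world axes, zero at the start; "moment": the same for the moment, N m; "width": finger opening in m; "gripper_force": force on a finger pad.
Only numpy, scipy, OpenCV 4.12 (cv2) and the standard library are available. Lean on these libraries where they do the work, as an engineer would, in place of code of your own. Each camera call takes 0.05 s, during which the arm holds its last target. There are 200 camera calls.

## Working session

There is one attempt and no reset: what is moved stays moved. The work goes in short steps, Python scripts to look and compute and a tool call to move; the robot and the scene stay as the last step left them, time stands still between calls to the robot, and variables do not carry over. Pictures are saved under pics/ and viewed, at most 10 in all, crops included, and the job is handed in when it is done.

Besides the shell and the picture viewer there is one more tool, called after "Emit:" as name(argument=value, ...) on one line, values as JSON. move_arm: Moves the arm, as the interface text tells. Scaled input: -1 to 1 covers 80 cm each way for a shift and 120 degrees each way for a turn. Its arguments: {"type":"object","properties":{"deltas":{"type":"array","items":{"type":"array","items":{"type":"array","items":{"type":"number","minimum":-1,"maximum":1}}}},"squeeze":{"type":"number"}},"required":["deltas"]}

```bash
mkdir -p pics; ls; python3 - <<'E'
from rig import manip
import cv2,numpy as np
s=manip.get_state();print({k:np.round(v,3).tolist() for k,v in s.items()})
for n in("top","side"):
    im=manip.get_image(n);cv2.imwrite(f"pics/{n}0.png",im[:,:,::-1]);p=manip.camera_params(n);print(n,{k:np.round(v,4).tolist() for k,v in p.items()})
print(manip.camera_params("wrist"))
E
```

```text
pics
{'clock': 0.0, 'qpos': [-1.246, 0.277, 1.506, 0.0, 1.361, -0.121], 'qd': [-0.0, 0.001, -0.001, 0.001, -0.0, -0.001], 'effort': [-0.002, -41.678, -24.58, -0.0, 0.011, -0.0], 'position': [0.248, -0.518, 0.238], 'ee_rot': [-0.001, 0.975, 0.221, -0.0], 'contact_force': [0.222, -0.267, -0.191], 'moment': [-0.012, 0.015, -0.029], 'gripper_force': 0.0, 'width': 0.086}
top {'fx': 512.9319, 'fy': 512.9319, 'cx': 323.9389, 'cy': 203.2597, 'R': [[0.0025, -0.9999, -0.0121], [-0.9872, -0.0005, -0.1595], [0.1594, 0.0123, -0.9871]], 't': [0.0204, 0.5711, 1.5232]}
side {'fx': 496.725, 'fy': 496.725, 'cx': 325.8138, 'cy': 205.4607, 'R': [[0.9796, -0.2008, -0.0038], [-0.0979, -0.4609, -0.882], [0.1754, 0.8644, -0.4712]], 't': [-0.5389, 0.1964, 1.7678]}
{'fx': 299.58113500095305, 'fy': 299.58113500095305, 'cx': 319.43209529729035, 'cy': 202.81094762113023, 'tool_from_camera': array([[ 1.98972550e-05, -9.60405142e-01, -2.78607184e-01,
         7.01514007e-02],
       [ 9.99999849e-01,  1.72208182e-04, -5.22213279e-04,
         3.06976761e-04],
       [ 5.49514755e-04, -2.78607132e-01,  9.60405000e-01,
        -1.35455517e-01],
       [ 0.00000000e+00,  0.00000000e+00,  0.00000000e+00,
         1.00000000e+00]])}
```

View pics/top0.png

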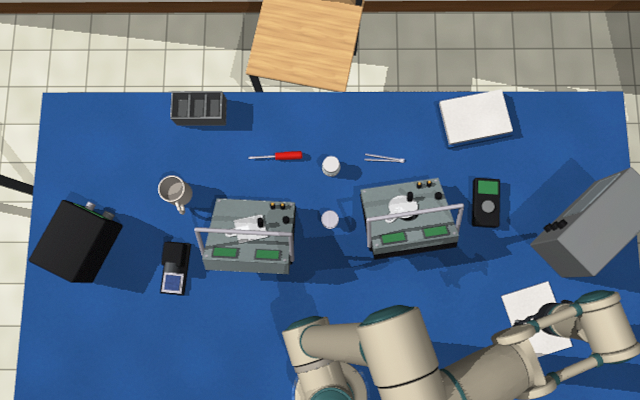

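View pics/side0.png

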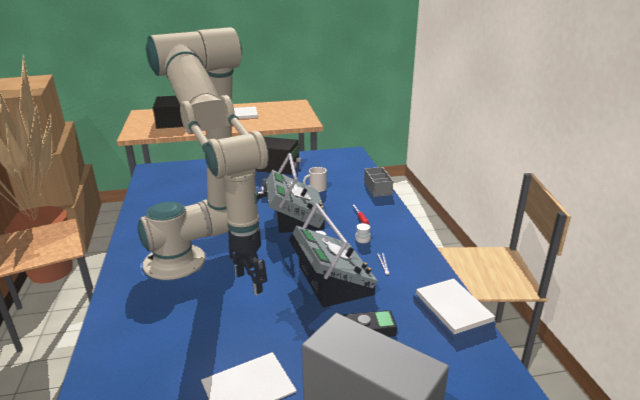

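The top view shows the round cover (white disc at about 403,208) on the right-hand supply, with its handle bar running from about (369,222) to (462,207). The side view confirms that both panels face away from the robot. I'll get a rough position, then look with the wrist camera.

```bash
cat > h.py <<'E'
import numpy as np,cv2
from rig import manip
from scipy.spatial.transform import Rotation as Ro
def cam(n,s=None):
    p=manip.camera_params(n);K=np.array([[p['fx'],0,p['cx']],[0,p['fy'],p['cy']],[0,0,1]])
    if n=='wrist':
        s=s or manip.get_state();w,x,y,z=s['ee_rot'];T=np.eye(4);T[:3,:3]=Ro.from_quat([x,y,z,w]).as_matrix();T[:3,3]=s['position']
        M=np.linalg.inv(T@p['tool_from_camera']);return K,M[:3,:3],M[:3,3]
    return K,np.array(p['R']),np.array(p['t'])
def ray(c,uv):
    K,R,t=c;return -R.T@t,R.T@np.linalg.inv(K)@np.array([*uv,1.])
def onplane(c,uv,p0,n):
    o,d=ray(c,uv);return o+d*(np.dot(np.array(p0)-o,n)/np.dot(d,n))
def atz(c,uv,z): return onplane(c,uv,[0,0,z],[0,0,1.])
def proj(c,X):
    K,R,t=c;q=K@(R@np.array(X)+t);return q[:2]/q[2]
def moves(s,target,R=None):
    w,x,y,z=s['ee_rot'];Rm=Ro.from_quat([x,y,z,w]).as_matrix();return Rm.T@(np.array(target)-s['position'])/0.8
E
python3 - <<'E'
from h import *
c=cam('top')
a=atz(c,(369,222),.2255);b=atz(c,(462,207),.2255);print('bar',a,b,np.linalg.norm(a-b))
print('cover',atz(c,(403,208),.115),'yaw',np.degrees(np.arctan2(*(a-b)[:2])))
s=manip.get_state();
print('jar,spool,mm',[atz(c,p,.05).round(3) for p in((331,166),(330,219),(486,200))])
m=(a+b)/2;t=m+[0.06,0,0];t[2]=.34;print(t,moves(s,t))
cv2.imwrite('pics/topz.png',cv2.resize(cv2.imread('pics/top0.png')[165:265,340:480],None,fx=5,fy=5,interpolation=cv2.INTER_CUBIC))
E
```

```text
bar [ 0.49114534 -0.10216509  0.2255    ] [ 0.53206538 -0.35278736  0.2255    ] 0.2539408728175589
cover [ 0.54605125 -0.20997586  0.115     ] yaw -9.273073480906813
jar,spool,mm [array([ 0.687, -0.   ,  0.05 ]), array([0.522, 0.003, 0.05 ]), array([ 0.581, -0.472,  0.05 ])]
[ 0.57160536 -0.22747623  0.34      ] [ 0.52204775 -0.15373853 -0.12649498]
```

View pics/topz.png

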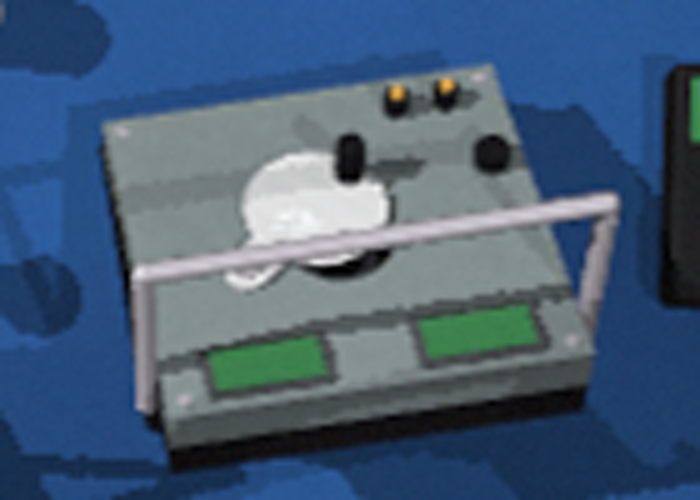

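The zoomed crop shows the cover open slightly, with the knob at upper right and the pivot screw at lower left. The bar measures 254 mm, which matches the ±127 mm given, and the yaw is about 9°. I'll lift first, then move to a wrist view from the front side.

Emit:
move_arm(deltas=[[[0,0,-0.06,0,-1],[0,0,-0.125,0,-1],[0,0,-0.128,0,-1],[0.598,-0.145,-0.128,0.135,-1],[0.598,-0.145,-0.128,0.135,-1],[0.598,-0.145,-0.128,0.135,-1],[0.598,-0.145,-0.128,0.135,-1],[0.598,-0.145,-0.128,0.135,-1],[0.598,-0.145,-0.128,0.135,-1],[0.598,-0.145,-0.128,0.135,-1],[0.598,-0.145,-0.128,0.135,-1],[0.598,-0.145,-0.128,0.135,-1]]])

```text
clock: 1.3
position: [0.5942, -0.2361, 0.341]
ee_rot: [-0.0, 0.997, 0.081, -0.0]
contact_force: [0.3, -1.9, 0.0]
width: 0.0855
gripper_force: 0.0
```

Emit:
move_arm(deltas=[[[0,0,0,0,-1],[0,0,0,0,-1],[0,0,0,0,-1],[0,0,0,0,-1]]])

```text
clock: 1.7
position: [0.592, -0.2388, 0.3418]
ee_rot: [0.0, 0.997, 0.08, -0.0]
contact_force: [-0.4, 0.1, 0.4]
width: 0.0855
gripper_force: 0.0
```

```bash
cat > snap.py <<'E'
import sys,pickle
from h import *
s=manip.get_state();im=manip.get_image('wrist')[:,:,::-1].copy();n=sys.argv[1]
cv2.imwrite(f'pics/{n}.png',im);pickle.dump(s,open(f'{n}.pkl','wb'))
print(s['clock'],s['position'],s['ee_rot'],s['contact_force'],np.abs(s['qd']).max())
E
python3 snap.py w1
```

```text
1.7 [ 0.59195178 -0.23878604  0.34175092] [ 1.57077860e-04  9.96754827e-01  8.04968047e-02 -2.31641251e-04] [-0.40668633  0.12174937  0.37276109] 0.00496096610536641
```

View pics/w1.png

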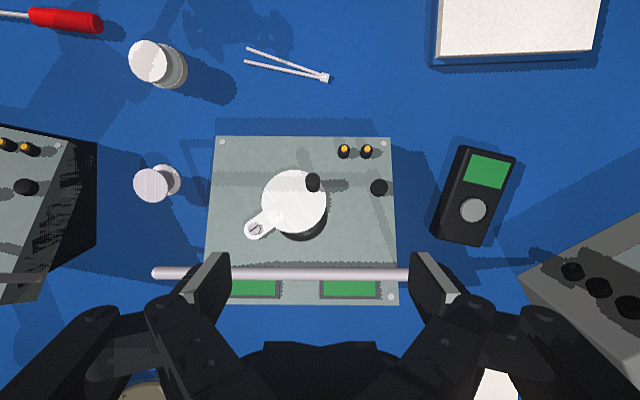

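The wrist view shows the panel's front corners at (216,136) and (392,137), the disc at about (294,201), the pivot at (254,229) and the knob top at (313,181). The bar runs along row 273. I'll refine these with masks and cast rays.

```bash
cat > meas.py <<'E'
import pickle,sys
from h import *
n=sys.argv[1];s=pickle.load(open(n+'.pkl','rb'));c=cam('wrist',s);im=cv2.imread(f'pics/{n}.png');hsv=cv2.cvtColor(im,cv2.COLOR_BGR2HSV)
def comp(mask,near):
    k,l,st,ce=cv2.connectedComponentsWithStats(mask.astype(np.uint8))
    i=min([j for j in range(1,k) if st[j,4]>40],key=lambda j:np.hypot(*(ce[j]-near)));return (l==i),ce[i],st[i]
# panel corners by hull of non-blue greyish region
fl=(hsv[...,1]<60)&(hsv[...,2]>70)
m,ce,st=comp(fl,(300,170));h=cv2.convexHull(np.argwhere(m)[:,::-1].astype(np.int32))[:,0]
FL=h[np.argmin(h@[1,1])];FR=h[np.argmin(h@[-1,1])]
print('corners px',FL,FR,'bbox',st)
a=atz(c,FL,.055);b=atz(c,FR,.055);print(a,b,np.linalg.norm(a-b))
wh=(im.min(2)>195);m,ce,st=comp(wh,(294,201));print('disc bbox',st)
kn=(im.max(2)<60);mk,ck,sk=comp(kn,(313,182));print('knob',ck,sk)
cv2.imwrite(f'pics/{n}z.png',cv2.resize(im[130:310,195:405],None,fx=3.8,fy=3.3,interpolation=cv2.INTER_CUBIC))
E
python3 meas.py w1
```

```text
corners px [216 136] [389 137] bbox [  179   136   230   169 28210]
[ 0.61204003 -0.09149134  0.055     ] [ 0.64898629 -0.32712846  0.055     ] 0.23851599257601963
disc bbox [ 244  170   82   70 3355]
knob [312.57142857 182.31904762] [306 174  14  18 210]
```

View pics/w1z.png

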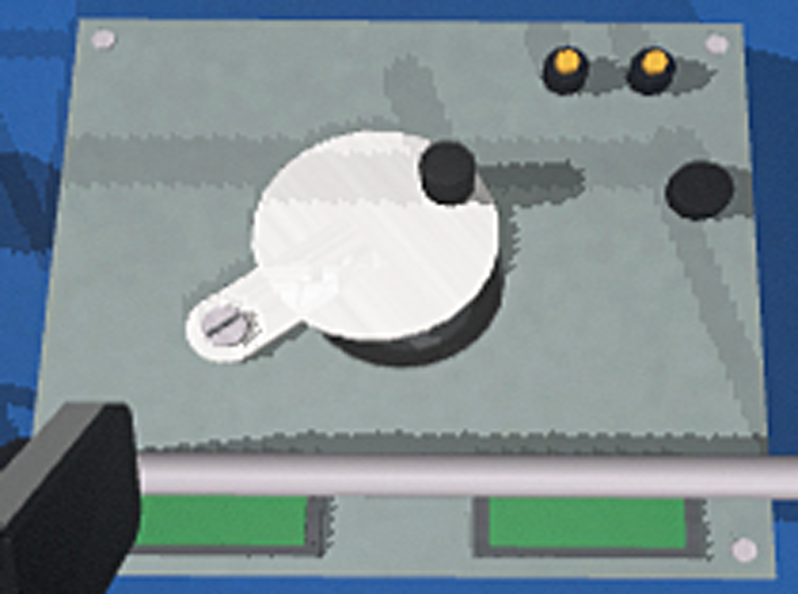

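The corner spacing comes out at 238.5 mm against the given 240 mm. In the zoomed crop the pivot is at about (255,229.4), the disc centre at about (293.7,201.2) and the knob blob at (312.6,182.3).

```bash
cat > frame.py <<'E'
from h import *
def frame(port,yaw):
    c,s=np.cos(np.pi/6),.5;f=np.array([np.cos(yaw),np.sin(yaw),0]);u=np.array([0,0,1.])
    X=-c*f+s*u;Z=s*f+c*u;Y=np.cross(Z,X);return np.array([X,Y,Z]).T,np.array(port)
E
python3 - <<'E'
from frame import *
import pickle
s=pickle.load(open('w1.pkl','rb'));c=cam('wrist',s)
yaw=np.radians(9.0);R,o=frame([.5364,-.2242,.11],yaw)
def pt(px,z):
    return R.T@(onplane(c,px,o+R[:,2]*z,R[:,2])-o)
P=pt((255,229.4),.010);D=pt((293.7,201.2),.006);K=pt((312.6,182.3),.021)
print('pivot',P,'disc',D,'knobmid',K,np.linalg.norm((D-P)[:2]),np.linalg.norm((K-P)[:2]))
print('bar mid expected px',proj(c,o+R@[.075,0,.09]),'bar at cols240,400',[proj(c,o+R@[.075,y,.09]) for y in(.1,-.1)])
o2=o+R@((P-[.02,-.058,.01])*[1,1,0]);print('port from pivot',o2)
for th in [np.arctan2(*(v-P)[[1,0]])-np.arctan2(.058,-.02) for v in(D,K)]: print('theta',th)
for z in(.006,.036): print('knob z',z,proj(c,o+R@[K[0],K[1],z]))
E
```

```text
pivot [ 0.02081124 -0.05629202  0.01      ] disc [-0.01649735 -0.00944673  0.006     ] knobmid [-0.03724463  0.01495278  0.021     ] 0.0598866581137467 0.09190378045976565
bar mid expected px [294.15611409 273.88942435] bar at cols240,400 [array([400.5148761 , 274.27373652]), array([187.70175085, 273.50476673])]
port from pivot [ 0.53597328 -0.22599686  0.11040562]
theta 0.34049557686616216
theta 0.3516882714276619
knob z 0.006 [312.83034122 185.81315195]
knob z 0.036 [312.35105764 178.50314444]
```

The geometry agrees: disc to pivot is 60 mm, knob to pivot 92 mm, and the bar row matches. Swivel θ is about 0.345. Next I'll plan the grasp and the arc in tool axes.

```bash
cat >> frame.py <<'E'
R,o=frame([.536,-.2255,.11],np.radians(9.0))
def knob(th,z=.036):
    a=np.arctan2(.058,-.02)+th;return o+R@np.array([.02+.092*np.cos(a),-.058+.092*np.sin(a),z])
f=np.array([np.cos(np.radians(9)),np.sin(np.radians(9)),0])
def tcp(th,off=.004,down=.016): return knob(th)+f*off-[0,0,down]
E
python3 - <<'E'
from frame import *
s=manip.get_state();print(s['position'])
t=tcp(.345);print('grasp tcp',t,'delta',moves(s,t))
w,x,y,z=s['ee_rot'];Rm=Ro.from_quat([x,y,z,w]).as_matrix()
for th in np.arange(.345,1.56,.1): print(round(th,3),(Rm.T@(tcp(th)-t)/.8).round(4))
E
```

```text
[ 0.59197833 -0.2388659   0.34190353]
grasp tcp [ 0.59206777 -0.23049708  0.10635774] delta [ 0.00182677 -0.01040903  0.29442843]
0.345 [0. 0. 0.]
0.445 [ 0.0075 -0.0076  0.0043]
0.545 [ 0.0142 -0.016   0.0082]
0.645 [ 0.0203 -0.0252  0.0116]
0.745 [ 0.0254 -0.035   0.0146]
0.845 [ 0.0298 -0.0454  0.0171]
0.945 [ 0.0332 -0.0562  0.019 ]
1.045 [ 0.0356 -0.0674  0.0204]
1.145 [ 0.0371 -0.0787  0.0212]
1.245 [ 0.0376 -0.0902  0.0214]
1.345 [ 0.037  -0.1017  0.0211]
1.445 [ 0.0355 -0.1131  0.0202]
1.545 [ 0.0331 -0.1242  0.0188]
```

Emit:
move_arm(deltas=[[[0.002,-0.01,0.06,0,0],[0.002,-0.01,0.12,0,0],[0.002,-0.01,0.18,0,0],[0.002,-0.01,0.23,0,0],[0.002,-0.01,0.245,0,0],[0.002,-0.01,0.245,0,0],[0.002,-0.01,0.245,0,0]]])

```text
clock: 2.45
position: [0.5944, -0.2308, 0.1479]
ee_rot: [0.001, 0.997, 0.081, 0.002]
contact_force: [0.2, 1.0, 0.5]
width: 0.0426
gripper_force: 0.0
```

```bash
python3 snap.py w2; python3 - <<'E'
from frame import *
import pickle
s=manip.get_state();c=cam('wrist',s);print(s['width'],moves(s,tcp(.345)))
print('knob top px',proj(c,knob(.345)),'base',proj(c,knob(.345,.006)))
E
```

```text
2.45 [ 0.59443778 -0.23079292  0.14790197] [0.00107605 0.99670878 0.0810421  0.00161835] [0.24272088 1.01569674 0.48795871] 0.02156556016414694
0.04271497675082641 [-0.0035773  -0.00109135  0.05267698]
knob top px [317.41433585 251.92534351] base [317.46622323 255.58624901]
```

View pics/w2.png

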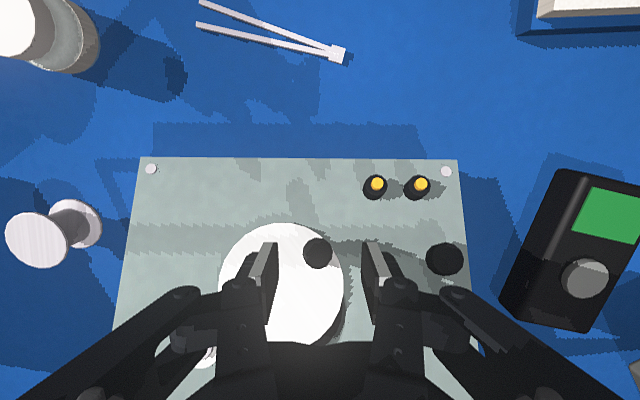

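The knob shows at (318,252), against a prediction of (317,252), midway between the pads. I'll descend and grip.

Emit:
move_arm(deltas=[[[-0.003,-0.001,0.025,0,0],[-0.003,-0.001,0.05,0,0],[-0.003,-0.001,0.052,0,0],[-0.003,-0.001,0.052,0,0.6],[-0.003,-0.001,0.052,0,1],[-0.003,-0.001,0.052,0,1],[-0.003,-0.001,0.052,0,1],[-0.003,-0.001,0.052,0,1]]], squeeze=30)

```text
clock: 3.3
position: [0.5923, -0.2296, 0.1061]
ee_rot: [0.001, 0.997, 0.081, 0.002]
contact_force: [0.8, 1.1, 5.5]
width: 0.0169
gripper_force: 29.5
```

Emit:
move_arm(deltas=[[[0.0075,-0.0076,0.0043,0,1],[0.0142,-0.016,0.0082,0,1],[0.0203,-0.0252,0.0116,0,1],[0.0254,-0.035,0.0146,0,1],[0.0298,-0.0454,0.0171,0,1],[0.0332,-0.0562,0.019,0,1],[0.0332,-0.0562,0.019,0,1]]])

```text
clock: 4.0
position: [0.616, -0.1819, 0.0888]
ee_rot: [0.003, 0.997, 0.082, 0.006]
contact_force: [12.3, -4.3, -9.6]
width: 0.0164
gripper_force: 29.5
```

Emit:
move_arm(deltas=[[[0.0024,-0.0112,0.0014,0,1],[0.0039,-0.0225,0.0022,0,1],[0.0044,-0.034,0.0024,0,1],[0.0038,-0.0455,0.0021,0,1],[0.0023,-0.0569,0.0012,0,1],[-0.0001,-0.068,-0.0002,0,1],[-0.0001,-0.068,-0.0002,0,1],[-0.0001,-0.068,-0.0002,0,1]]])

```text
clock: 4.8
position: [0.6042, -0.1259, 0.0903]
ee_rot: [0.0, 0.997, 0.081, 0.004]
contact_force: [6.1, 1.1, 3.2]
width: 0.0162
gripper_force: 43.3
```

```bash
python3 - <<'E'
from frame import *
s=manip.get_state();print(s['position'],tcp(1.545),s['ee_rot'],s['contact_force'],s['width'])
p=R.T@(s['position']-f*.004+[0,0,.016]-o)-[.02,-.058,0];print(p,np.arctan2(p[1],p[0])%(2*np.pi)-np.arctan2(.058,-.02))
E
```

```text
[ 0.60416118 -0.12593752  0.09030608] [ 0.6022411  -0.12820191  0.09131744] [1.59905077e-04 9.96669680e-01 8.14608179e-02 3.69579637e-03] [6.05289684 1.06782272 3.23515452] 0.01623226188499185
[-0.09017377 -0.02967395  0.03624948] 1.556650153532971
```

θ is about 1.55, so the port is clear. I'll release, rise, open fully and check the wrist joint.

Emit:
move_arm(deltas=[[[0,0,0,0,0.2],[0,0,0,0,0],[0,0,0,0,0],[0,0,-0.05,0,0],[0,0,-0.1,0,-0.5],[0,0,-0.12,0,-1],[0,0,-0.12,0,-1]]])

```text
clock: 5.5
position: [0.6021, -0.1274, 0.1879]
ee_rot: [0.001, 0.997, 0.081, 0.002]
contact_force: [0.4, -0.2, -0.9]
width: 0.0834
gripper_force: 0.0
```

```bash
python3 snap.py w3; python3 - <<'E'
from frame import *
s=manip.get_state();c=cam('wrist',s);print(s['qpos'])
print('port px',proj(c,o),'button',proj(c,o+R@[0,0,-.006]),'knob',[proj(c,knob(t)) for t in(1.45,1.55)])
E
```

```text
5.5 [ 0.60207854 -0.12740343  0.1879167 ] [0.00114042 0.99668475 0.08131449 0.00248246] [ 0.36892301 -0.15778594 -0.94410501] 0.06712780375917342
[-3.21417971e-01  3.66119348e-01  1.50575431e+00 -1.64223196e-04
  1.26830617e+00  1.08657092e+00]
port px [425.13061461 307.50910075] button [422.64780997 306.796412  ] knob [array([331.97927605, 214.10757064]), array([320.20637524, 217.13395626])]
```

View pics/w3.png

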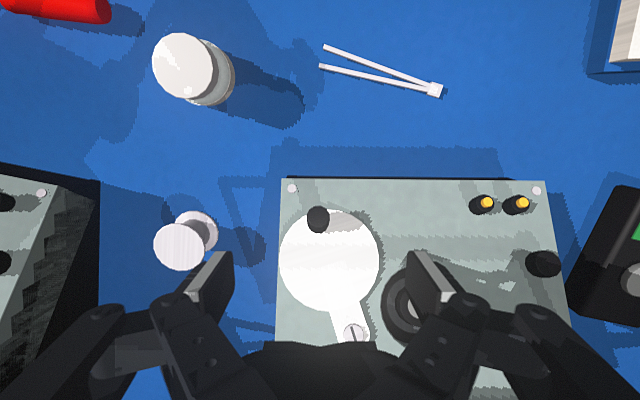

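The port is clear, with the knob at (318,218), which means θ ≈ 1.55. The port is partly hidden behind the right finger at about (415,300). I'll twist by −90° so that one open finger points at the button while the body stays ahead of the bar.

Emit:
move_arm(deltas=[[[0,0,0,-0.75,-1],[0,0,0,-0.75,-1],[0,0,0,-0.75,-1],[0,0,0,-0.75,-1],[0,0,0,-0.75,-1],[0,0,0,-0.75,-1],[0,0,0,-0.75,-1],[0,0,0,-0.75,-1],[0,0,0,-0.75,-1],[0,0,0,-0.75,-1],[0,0,0,-0.75,-1],[0,0,0,-0.75,-1]]])

```text
clock: 6.75
position: [0.5994, -0.1264, 0.1826]
ee_rot: [-0.002, 0.647, 0.762, -0.001]
contact_force: [-0.6, 0.2, -0.4]
width: 0.0856
gripper_force: 0.0
```

```bash
cat >> frame.py <<'E'
def press(d,tip=.008): return o+R@np.array([0,0,d])+f*.057+[0,0,tip]
E
python3 - <<'E'
from frame import *
s=manip.get_state();print(s['position'],s['ee_rot'],s['qpos'][5],s['width']);print(press(.034),moves(s,press(.034)))
w,x,y,z=s['ee_rot'];Rm=Ro.from_quat([x,y,z,w]).as_matrix();print('axes',Rm.T@f, 'per mm normal in',-Rm.T@R[:,2]/800)
E
```

```text
[ 0.59935243 -0.12643676  0.18258161] [-0.00216906  0.6473143   0.76221954 -0.00093528] -0.484025562217298 0.08555940847777084
[ 0.60908894 -0.21392385  0.14744486] [-0.10997799 -0.00551671  0.0437143 ]
axes [-0.00559622  0.99997533 -0.00424558] per mm normal in [ 1.22892166e-06 -6.20401243e-04  1.08517316e-03]
```

Emit:
move_arm(deltas=[[[-0.055,-0.005,0,0,-1],[-0.11,-0.0055,0,0,-1],[-0.11,-0.0055,0,0,-1],[-0.11,-0.0055,0.044,0,-1],[-0.11,-0.0055,0.044,0,-1],[-0.11,-0.0055,0.044,0,-1]]])

```text
clock: 7.35
position: [0.6096, -0.2135, 0.1485]
ee_rot: [-0.002, 0.647, 0.762, -0.0]
contact_force: [0.0, -0.1, 1.8]
width: 0.0854
gripper_force: 0.0
```

```bash
python3 snap.py w4; python3 - <<'E'
from frame import *
s=manip.get_state();c=cam('wrist',s);print(moves(s,press(.034)),s['contact_force']);print(proj(c,o),proj(c,o+R@[0,0,-.006]))
E
```

```text
7.35 [ 0.60959052 -0.2135196   0.1484784 ] [-1.97205050e-03  6.47432289e-01  7.62120271e-01 -4.85223736e-04] [ 0.00212625 -0.14201985  1.81814231] 0.04343283013365357
[ 0.00021588 -0.00189253  0.00293824] [ 0.53506396 -0.16986373  0.13917337]
[199.66135105 231.7036879 ] [198.12054288 228.69272592]
```

View pics/w4.png

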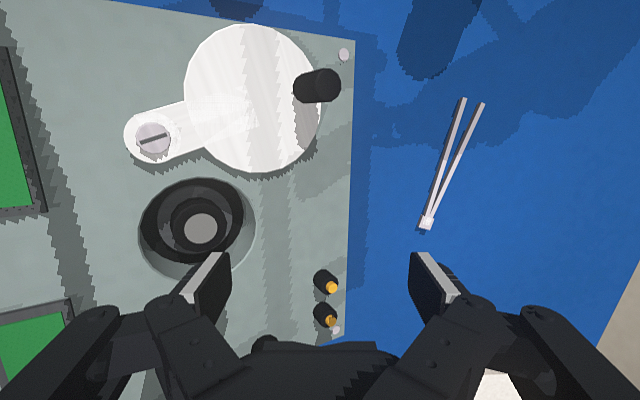

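The button's grey face is at (201,229), against a prediction of (198,229), and the left finger is lined up to enter. I'll advance along the normal and watch the force.

Emit:
move_arm(deltas=[[[0,-0.006,0.012,0,-1],[0,-0.012,0.022,0,-1],[0,-0.018,0.031,0,-1],[0,-0.0235,0.041,0,-1],[0,-0.0235,0.041,0,-1]]])

```text
clock: 7.9
position: [0.5907, -0.2171, 0.1156]
ee_rot: [-0.001, 0.647, 0.762, -0.0]
contact_force: [0.2, 0.4, -0.7]
width: 0.0852
gripper_force: 0.0
```

Emit:
move_arm(deltas=[[[0,-0.0012,0.0022,0,-1],[0,-0.0025,0.0043,0,-1],[0,-0.0037,0.0065,0,-1],[0,-0.0037,0.0065,0,-1]]])

```text
clock: 8.3
position: [0.5891, -0.2179, 0.1118]
ee_rot: [-0.0, 0.647, 0.762, -0.0]
contact_force: [-0.6, 0.7, 0.2]
width: 0.0854
gripper_force: 0.0
```

Emit:
move_arm(deltas=[[[0,-0.0012,0.0022,0,-1],[0,-0.0025,0.0043,0,-1],[0,-0.0037,0.0065,0,-1],[0,-0.0037,0.0065,0,-1]]])

```text
clock: 8.7
position: [0.586, -0.2183, 0.1063]
ee_rot: [-0.0, 0.647, 0.762, -0.0]
contact_force: [0.2, -0.3, 0.2]
width: 0.0854
gripper_force: 0.0
```

Emit:
move_arm(deltas=[[[0,-0.0012,0.0022,0,-1],[0,-0.0025,0.0043,0,-1],[0,-0.0025,0.0043,0,-1]]])

```text
clock: 9.0
position: [0.584, -0.2186, 0.1029]
ee_rot: [-0.0, 0.647, 0.762, -0.0]
contact_force: [-0.2, -0.0, -0.4]
width: 0.0854
gripper_force: 0.0
```

Emit:
move_arm(deltas=[[[0,-0.0012,0.0022,0,-1],[0,-0.0025,0.0043,0,-1],[0,-0.0025,0.0043,0,-1]]])

```text
clock: 9.3
position: [0.582, -0.219, 0.0995]
ee_rot: [-0.0, 0.647, 0.762, -0.0]
contact_force: [-0.1, 0.3, 0.6]
width: 0.0855
gripper_force: 0.0
```

Emit:
move_arm(deltas=[[[0,-0.0012,0.0022,0,-1],[0,-0.0025,0.0043,0,-1],[0,-0.0025,0.0043,0,-1]]])

```text
clock: 9.6
position: [0.581, -0.2194, 0.097]
ee_rot: [0.001, 0.647, 0.762, 0.0]
contact_force: [1.3, 1.7, 3.0]
width: 0.0855
gripper_force: 1.8
```

Contact came at z ≈ 0.098, as expected with the open tips standing back. I'll push on.

Emit:
move_arm(deltas=[[[0,-0.0012,0.0022,0,-1],[0,-0.0025,0.0043,0,-1],[0,-0.0037,0.0065,0,-1],[0,-0.0037,0.0065,0,-1]]])

```text
clock: 10.0
position: [0.578, -0.2199, 0.0916]
ee_rot: [0.001, 0.647, 0.762, 0.0]
contact_force: [0.6, 0.7, 4.1]
width: 0.0853
gripper_force: 2.1
```

Emit:
move_arm(deltas=[[[0,-0.0012,0.0022,0,-1],[0,-0.0025,0.0043,0,-1],[0,-0.0025,0.0043,0,-1]]])

```text
clock: 10.3
position: [0.5778, -0.22, 0.0911]
ee_rot: [0.002, 0.647, 0.762, 0.002]
contact_force: [1.7, 4.2, 16.7]
width: 0.0853
gripper_force: 8.0
```

Emit:
move_arm(deltas=[[[0,-0.0008,0.0022,0,-1],[0,-0.0012,0.0035,0,-1],[0,-0.0012,0.0035,0,-1],[0,-0.0012,0.0035,0,-1]]])

```text
clock: 10.7
position: [0.5778, -0.2202, 0.0909]
ee_rot: [0.004, 0.648, 0.762, 0.002]
contact_force: [0.9, 5.9, 28.7]
width: 0.085
gripper_force: 13.1
```

The force climbs with no further travel, at the predicted home height of 0.091. I'll retract along the normal and check.

Emit:
move_arm(deltas=[[[0,0.005,-0.011,0,-1],[0,0.013,-0.025,0,-1],[0,0.025,-0.045,0,-1],[0,0.037,-0.065,0,-1],[0,0.045,-0.085,0,-1],[0,0.05,-0.12,0,-1],[0,0.05,-0.12,0,-1]]])

```text
clock: 11.4
position: [0.6167, -0.2148, 0.1841]
ee_rot: [0.003, 0.647, 0.762, 0.001]
contact_force: [0.7, -0.0, 0.3]
width: 0.0857
gripper_force: 0.0
```

```bash
python3 snap.py w5; python3 - <<'E'
from frame import *
s=manip.get_state();c=cam('wrist',s)
for d in(0,-.006,-.016): print(d,proj(c,o+R@[0,0,d]))
im=cv2.imread('pics/w5.png');u,v=proj(c,o).astype(int);y0,x0=max(v-110,0),max(u-110,0)
cv2.imwrite('pics/w5z.png',cv2.resize(im[y0:y0+200,x0:x0+260],None,fx=3,fy=3));print(x0,y0)
E
```

```text
11.4 [ 0.61671559 -0.21478777  0.18412015] [0.00331333 0.6470106  0.76247339 0.00079365] [ 0.70114397 -0.00470746  0.33933808] 0.06991123443575227
0 [209.95572215 213.50641148]
-0.006 [208.366117  211.2975225]
-0.016 [205.86877135 207.82725236]
99 103
```

View pics/w5z.png

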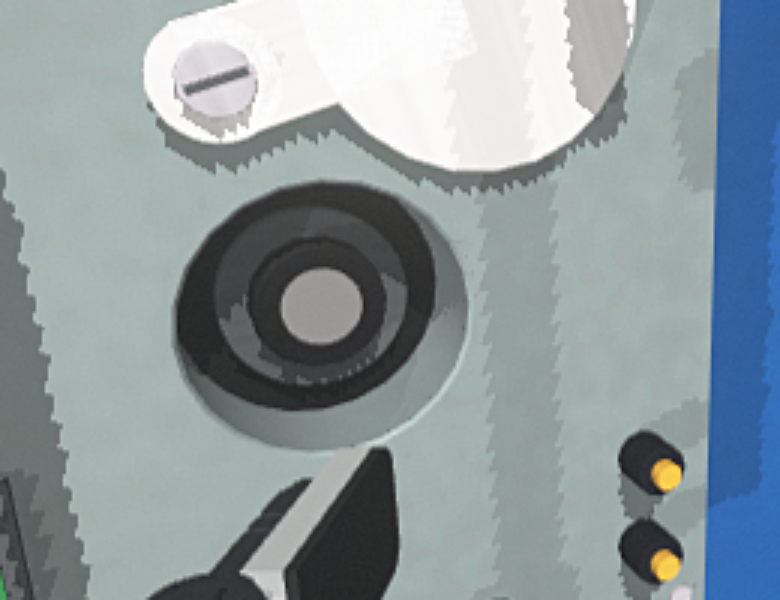

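The button centre is at about (206,205), close to the 16 mm deep prediction of (206,208), so it is home. I'll twist back and return over the knob.

Emit:
move_arm(deltas=[[[0,0,0,0.75,0],[0,0,0,0.75,0],[0,0,0,0.75,0],[0,0,0,0.75,0],[0,0,0,0.75,0],[0,0,0,0.75,0],[0,0,0,0.75,0],[0,0,0,0.75,0],[0,0,0,0.75,0],[0,0,0,0.75,0],[0,0,0,0.75,0],[0,0,0,0.75,0]]])

```text
clock: 12.65
position: [0.613, -0.2136, 0.179]
ee_rot: [-0.001, 0.997, 0.081, -0.002]
contact_force: [0.6, -2.1, -0.7]
width: 0.043
gripper_force: 0.0
```

```bash
python3 - <<'E'
from frame import *
s=manip.get_state();print(s['position'],s['ee_rot'],s['width'],moves(s,[.6042,-.1259,.0915]))
E
```

```text
[ 0.61298805 -0.2136115   0.17901257] [-7.35744538e-04  9.96675184e-01  8.14584431e-02 -1.59950949e-03] 0.04296232063733864 [ 0.00729942 -0.10977898  0.1095586 ]
```

Emit:
move_arm(deltas=[[[0.005,-0.055,0,0,0],[0.007,-0.11,0,0,0],[0.007,-0.11,0.02,0,0],[0.007,-0.11,0.05,0,0],[0.007,-0.11,0.06,0,0],[0.007,-0.11,0.06,0,0]]])

```text
clock: 13.25
position: [0.6038, -0.1258, 0.1308]
ee_rot: [-0.001, 0.997, 0.082, -0.002]
contact_force: [-0.0, 0.2, 0.9]
width: 0.0428
gripper_force: 0.0
```

```bash
python3 snap.py w6; python3 - <<'E'
from frame import *
s=manip.get_state();c=cam('wrist',s);print(moves(s,[.6042,-.1259,.0915]))
print('knob top',proj(c,knob(1.55)),'base',proj(c,knob(1.55,.006)))
im=cv2.imread('pics/w6.png');m=(im.max(2)<60).astype(np.uint8);k,l,st,ce=cv2.connectedComponentsWithStats(m)
print([(ce[j].round(1),st[j,2:]) for j in range(1,k) if st[j,4]>150 and 250<ce[j][0]<390 and ce[j][1]<320])
E
```

```text
13.25 [ 0.60384846 -0.12576147  0.13078973] [-8.32043279e-04  9.96644836e-01  8.18143311e-02 -2.18939093e-03] [-0.04430088  0.23562859  0.91924073] 0.046046118418185865
[-0.00062396 -0.00045298  0.05076421]
knob top [320.75106244 253.19959655] base [320.45843312 256.43684416]
[]
```

Emit:
move_arm(deltas=[[[-0.0005,0,0.025,0,0],[-0.0005,0,0.048,0,0],[-0.0005,0,0.0495,0,0],[-0.0005,0,0.0495,0,0.6],[-0.0005,0,0.0495,0,1],[-0.0005,0,0.0495,0,1],[-0.0005,0,0.0495,0,1],[-0.0005,0,0.0495,0,1]]], squeeze=30)

```text
clock: 14.1
position: [0.6059, -0.1266, 0.0946]
ee_rot: [0.001, 0.997, 0.081, 0.001]
contact_force: [0.8, -1.2, 3.8]
width: 0.0165
gripper_force: 29.6
```

```bash
python3 - <<'E'
from frame import *
s=manip.get_state();print(s['width'],s['contact_force'],s['position'],tcp(1.55))
w,x,y,z=s['ee_rot'];Rm=Ro.from_quat([x,y,z,w]).as_matrix()
for th in list(np.arange(1.45,.1,-.1))+[.05,.02]: print(round(th,3),(Rm.T@(tcp(th)-tcp(1.55))/.8).round(4))
E
```

```text
0.016503528022146132 [ 0.76766132 -1.17241729  3.79331874] [ 0.60594606 -0.12659516  0.09462905] [ 0.60205297 -0.127788    0.09138733]
1.45 [0.0025 0.0111 0.0015]
1.35 [0.004  0.0225 0.0025]
1.25 [0.0046 0.0339 0.0028]
1.15 [0.0041 0.0454 0.0026]
1.05 [0.0027 0.0568 0.0018]
0.95 [0.0003 0.068  0.0005]
0.85 [-0.0031  0.0788 -0.0014]
0.75 [-0.0074  0.0892 -0.0038]
0.65 [-0.0126  0.099  -0.0068]
0.55 [-0.0185  0.1082 -0.0102]
0.45 [-0.0253  0.1167 -0.0141]
0.35 [-0.0327  0.1243 -0.0184]
0.25 [-0.0408  0.1311 -0.023 ]
0.15 [-0.0494  0.1369 -0.028 ]
0.05 [-0.0584  0.1416 -0.0332]
0.02 [-0.0612  0.1429 -0.0348]
```

Emit:
move_arm(deltas=[[[0.0025,0.0111,0.0015,0,1],[0.004,0.0225,0.0025,0,1],[0.0046,0.0339,0.0028,0,1],[0.0041,0.0454,0.0026,0,1],[0.0027,0.0568,0.0018,0,1],[0.0003,0.068,0.0005,0,1],[-0.0031,0.0788,-0.0014,0,1],[-0.0074,0.0892,-0.0038,0,1],[-0.0126,0.099,-0.0068,0,1],[-0.0185,0.1082,-0.0102,0,1],[-0.0185,0.1082,-0.0102,0,1]]])

```text
clock: 15.2
position: [0.6062, -0.2163, 0.1018]
ee_rot: [0.001, 0.997, 0.081, 0.002]
contact_force: [3.9, 0.6, 1.1]
width: -0.0001
gripper_force: 2.0
```

```bash
cat > th.py <<'E'
from frame import *
s=manip.get_state();p=R.T@(s['position']-f*.006+[0,0,.014]-o)-[.02,-.058,0];print(s['position'],s['contact_force'],s['width'],p,np.arctan2(p[1],p[0])%(2*np.pi)-np.arctan2(.058,-.02))
w,x,y,z=s['ee_rot'];Rm=Ro.from_quat([x,y,z,w]).as_matrix()
for th in (.45,.35,.25,.15,.05,.02): print(th,(Rm.T@(tcp(th,.006,.014)-s['position'])/.8).round(4))
E
python3 th.py
```

```text
[ 0.60618769 -0.21627915  0.10175943] [3.85055068 0.60248857 1.08564381] -0.00010754429069166106 [-0.07320931  0.05987244  0.03737082] 0.5532207600464116
0.45 [-0.0099  0.0067 -0.0038]
0.35 [-0.0174  0.0144 -0.008 ]
0.25 [-0.0254  0.0211 -0.0127]
0.15 [-0.034   0.0269 -0.0177]
0.05 [-0.0431  0.0317 -0.0229]
0.02 [-0.0458  0.033  -0.0245]
```

The fingers slipped off, since the width reads 0. I'll lift clear and look.

Emit:
move_arm(deltas=[[[0.02,0,-0.03,0,1],[0.04,0,-0.09,0,1],[0.04,0,-0.15,0,1],[0.04,0,-0.18,0,1],[0.04,0,-0.18,0,1],[0.04,0,-0.18,0,1]]])

```text
clock: 15.8
position: [0.635, -0.2087, 0.2448]
ee_rot: [-0.0, 0.997, 0.081, -0.001]
contact_force: [-0.0, 0.6, 0.0]
width: -0.0001
gripper_force: 0.0
```

```bash
python3 snap.py w7; python3 - <<'E'
from frame import *
s=manip.get_state();c=cam('wrist',s)
for t in(.3,.5,.7,1.,1.2,1.5): print(t,proj(c,knob(t,.021)).round(1))
print('port',proj(c,o),'pivot',proj(c,o+R@[.02,-.058,.01]))
im=cv2.imread('pics/w7.png');m=(im.max(2)<60).astype(np.uint8);k,l,st,ce=cv2.connectedComponentsWithStats(m)
print([(ce[j].round(1),st[j,2:]) for j in range(1,k) if 80<st[j,4]<3000])
E
```

```text
15.8 [ 0.63503886 -0.20868152  0.24481317] [-1.73738532e-04  9.96676496e-01  8.14558712e-02 -9.34922510e-04] [-0.03508044  0.56867691  0.00861234] 0.04180654122071098
0.3 [337.  253.6]
0.5 [324.5 239.5]
0.7 [309.8 228.5]
1.0 [284.7 218.1]
1.2 [266.8 215.5]
1.5 [239.5 218.3]
port [320.17690886 288.93132188] pivot [260.5148006  310.36228818]
[(array([321.1, 183.4]), array([194,   5, 494], dtype=int32)), (array([370.4, 206.9]), array([ 17,  16, 129], dtype=int32)), (array([398. , 207.4]), array([ 17,  16, 136], dtype=int32)), (array([416.4, 254.1]), array([ 24,  21, 399], dtype=int32)), (array([633.2, 325.8]), array([ 21,  52, 530], dtype=int32))]
```

View pics/w7.png

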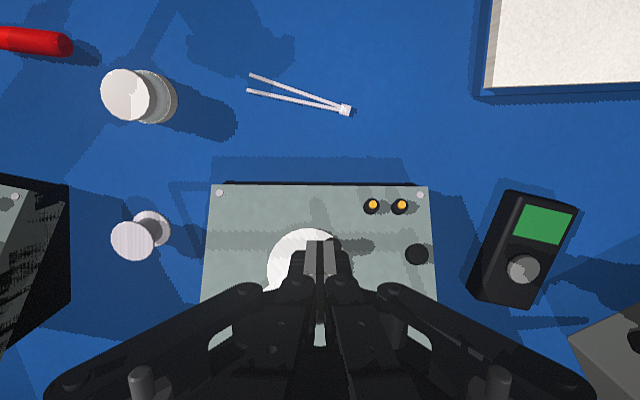

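The cover has come most of the way: the disc's visible left edge is at about column 267 and its top at about row 228, with the knob hidden behind the closed fingers. I'll get θ from those disc edges.

```bash
python3 - <<'E'
from frame import *
import pickle
c=cam('wrist',pickle.load(open('w7.pkl','rb')));im=cv2.imread('pics/w7.png')
m=(im.min(2)>195);m[:,:230]=0;m[:,360:]=0;m[:215]=0;m[300:]=0;ys,xs=np.nonzero(m);print('left',xs.min(),'top',ys.min())
for t in np.arange(.2,.75,.1):
    a=np.arctan2(.058,-.02)+t;C=np.array([.02+.061*np.cos(a),-.058+.061*np.sin(a),.006])
    P=np.array([proj(c,o+R@(C+.042*np.array([np.cos(q),np.sin(q),0]))) for q in np.linspace(0,6.28,180)])
    print(round(t,2),P.min(0).round(1))
E
```

```text
left 263 top 228
0.2 [273.  236.6]
0.3 [269.9 231.8]
0.4 [266.3 227.3]
0.5 [262.3 223.2]
0.6 [257.9 219.6]
0.7 [253.2 216.4]
```

The top edge gives θ ≈ 0.39, and the knob has slipped to the bar side of the fingers. Closing needs a push toward the bar, so I'll push with the shut fingers from the front, which also keeps the body well clear of the bar.

```bash
python3 - <<'E'
from frame import *
s=manip.get_state();t=tcp(.42,.035,.010);print(t,moves(s,t))
w,x,y,z=s['ee_rot'];Rm=Ro.from_quat([x,y,z,w]).as_matrix()
for th in (.42,.35,.3,.25,.2,.15,.1,.05,.02,0): print(th,(Rm.T@(tcp(th,.019,.010)-t)/.8).round(4))
E
```

```text
[ 0.62643619 -0.2204769   0.10975228] [-0.01184868  0.0135171   0.16727371]
0.42 [-0.02   -0.0001  0.0001]
0.35 [-0.0253  0.0051 -0.0029]
0.3 [-0.0293  0.0086 -0.0052]
0.25 [-0.0334  0.0119 -0.0076]
0.2 [-0.0376  0.0149 -0.01  ]
0.15 [-0.042   0.0176 -0.0125]
0.1 [-0.0465  0.0201 -0.0151]
0.05 [-0.0511  0.0224 -0.0177]
0.02 [-0.0539  0.0236 -0.0193]
0 [-0.0558  0.0244 -0.0204]
```

Emit:
move_arm(deltas=[[[-0.012,0.0135,0.05,0,1],[-0.012,0.0135,0.1,0,1],[-0.012,0.0135,0.14,0,1],[-0.012,0.0135,0.167,0,1],[-0.012,0.0135,0.167,0,1],[-0.012,0.0135,0.167,0,1]]])

```text
clock: 16.45
position: [0.6272, -0.2207, 0.1103]
ee_rot: [-0.001, 0.997, 0.081, -0.002]
contact_force: [-0.6, -0.5, 1.3]
width: -0.0001
gripper_force: 0.0
```

Emit:
move_arm(deltas=[[[-0.01,0,0,0,1],[-0.02,0,0,0,1],[-0.0253,0.0051,-0.0029,0,1],[-0.0293,0.0086,-0.0052,0,1],[-0.0334,0.0119,-0.0076,0,1],[-0.0376,0.0149,-0.01,0,1],[-0.042,0.0176,-0.0125,0,1],[-0.0465,0.0201,-0.0151,0,1],[-0.0511,0.0224,-0.0177,0,1],[-0.0511,0.0224,-0.0177,0,1]]])

```text
clock: 17.45
position: [0.5911, -0.2464, 0.1268]
ee_rot: [0.001, 0.997, 0.081, 0.001]
contact_force: [3.1, -0.7, 0.9]
width: -0.0004
gripper_force: 1.5
```

```bash
python3 - <<'E'
from frame import *
s=manip.get_state();print(s['position'],tcp(.05,.019,.01),tcp(0,.019,.01),moves(s,tcp(0,.019,.01)),s['contact_force'],s['ee_rot'])
E
```

```text
[ 0.59105169 -0.24635073  0.12677483] [ 0.58905774 -0.2448043   0.12402663] [ 0.58562311 -0.24697595  0.12618134] [-0.0068237  -0.00032866  0.0007324 ] [ 3.12733878 -0.65892343  0.90362328] [8.54027957e-04 9.96696100e-01 8.12135088e-02 7.21426007e-04]
```

Emit:
move_arm(deltas=[[[-0.002,0.001,0,0,1],[-0.004,0.001,-0.001,0,1],[-0.006,0.001,-0.001,0,1],[-0.006,0.001,-0.001,0,1]]])

```text
clock: 17.85
position: [0.5871, -0.2473, 0.1276]
ee_rot: [0.001, 0.997, 0.081, 0.001]
contact_force: [4.8, -0.7, 2.5]
width: 0.0
gripper_force: 2.3
```

Emit:
move_arm(deltas=[[[-0.001,0,0,0,1],[-0.002,0,0,0,1],[-0.003,0,0,0,1],[-0.003,0,0,0,1]]])

```text
clock: 18.25
position: [0.5862, -0.2474, 0.1278]
ee_rot: [0.001, 0.997, 0.081, 0.003]
contact_force: [7.9, -0.5, 1.8]
width: 0.0
gripper_force: 3.7
```

Emit:
move_arm(deltas=[[[-0.002,0,0,0,1],[-0.004,0,0,0,1],[-0.004,0,0,0,1]]])

```text
clock: 18.55
position: [0.5859, -0.2476, 0.1281]
ee_rot: [0.001, 0.997, 0.081, 0.006]
contact_force: [12.8, 0.6, -0.6]
width: -0.0001
gripper_force: 6.6
```

The cover is against its stop: position is unchanged while the force rises. I'll retract forward, then up, and measure.

Emit:
move_arm(deltas=[[[0.015,0,0,0,1],[0.04,0,0,0,1],[0.08,0,-0.02,0,1],[0.12,-0.05,-0.08,0,1],[0.12,-0.1,-0.14,0,1],[0.12,-0.12,-0.2,0,1],[0.12,-0.12,-0.2,0,1],[0.12,-0.12,-0.2,0,1]]])

```text
clock: 19.35
position: [0.6599, -0.1352, 0.2913]
ee_rot: [0.001, 0.997, 0.083, 0.002]
contact_force: [-0.4, -0.2, -0.2]
width: -0.0001
gripper_force: 0.0
```

```bash
python3 snap.py w8; python3 - <<'E'
from frame import *
s=manip.get_state();c=cam('wrist',s);im=cv2.imread('pics/w8.png')
for t in(0,.1,.2,.4): print(t,'knob',proj(c,knob(t,.021)).round(1))
u,v=proj(c,knob(0,.021)).astype(int);m=(im.max(2)<60).astype(np.uint8);k,l,st,ce=cv2.connectedComponentsWithStats(m)
print([(ce[j].round(1),st[j]) for j in range(1,k) if st[j,4]>60 and np.hypot(*(ce[j]-(u,v)))<60])
def disc(t):
    a=np.arctan2(.058,-.02)+t;C=np.array([.02+.061*np.cos(a),-.058+.061*np.sin(a),.006]);return proj(c,o+R@C)
wh=(im.min(2)>190).astype(np.uint8);k,l,st,ce=cv2.connectedComponentsWithStats(wh);d=disc(0)
print('disc exp',d,disc(.4));print([(ce[j].round(1),st[j]) for j in range(1,k) if st[j,4]>300 and np.hypot(*(ce[j]-d))<60])
E
```

```text
19.35 [ 0.65987578 -0.13522021  0.29133598] [6.78382907e-04 9.96561058e-01 8.28391954e-02 1.80676765e-03] [-0.36192549 -0.1707374  -0.18907761] 0.08276111895117123
0 knob [404.2 287.2]
0.1 knob [400.7 279.4]
0.2 knob [396.6 272.1]
0.4 knob [386.6 259. ]
[(array([457.8, 265.7]), array([447, 257,  22,  18, 310], dtype=int32))]
disc exp [376.32146556 295.47024791] [365.36143971 277.14539308]
[(array([375.3, 273.4]), array([ 352,  260,   53,   31, 1050], dtype=int32))]
```

Emit:
move_arm(deltas=[[[0.05,0,-0.04,0,1],[0.1,0,-0.08,0,1],[0.1,0,-0.08,0,1],[0.1,0,-0.08,0,1],[0.1,0,-0.08,0,1]]])

```text
clock: 19.9
position: [0.737, -0.125, 0.3477]
ee_rot: [-0.001, 0.997, 0.081, -0.003]
contact_force: [-0.4, 0.7, -0.5]
width: 0.0003
gripper_force: 0.0
```

```bash
python3 snap.py w9; python3 - <<'E'
from frame import *
s=manip.get_state();c=cam('wrist',s);im=cv2.imread('pics/w9.png')
for t in(0,.1,.2): print(t,'knob',proj(c,knob(t,.021)).round(1))
u,v=proj(c,knob(0,.021)).astype(int);m=(im.max(2)<60).astype(np.uint8);k,l,st,ce=cv2.connectedComponentsWithStats(m)
print([(ce[j].round(1),st[j]) for j in range(1,k) if st[j,4]>60 and np.hypot(*(ce[j]-(u,v)))<80])
wh=(im.min(2)>190).astype(np.uint8);k,l,st,ce=cv2.connectedComponentsWithStats(wh)
print([(ce[j].round(1),st[j]) for j in range(1,k) if st[j,4]>200 and np.hypot(*(ce[j]-(u,v)))<80])
for t in(0,.1,.2,.3):
    a=np.arctan2(.058,-.02)+t;C=np.array([.02+.061*np.cos(a),-.058+.061*np.sin(a),.006])
    P=np.array([proj(c,o+R@(C+.042*np.array([np.cos(q),np.sin(q),0]))) for q in np.linspace(0,6.28,180)])
    print(t,P.min(0).round(1),P.max(0).round(1))
E
```

```text
19.9 [ 0.73696783 -0.12497248  0.34767688] [-7.88381985e-04  9.96709735e-01  8.09787153e-02 -3.39575826e-03] [-0.44565627  0.71725836 -0.4592755 ] 0.017853096360386157
0 knob [387.8 311.8]
0.1 knob [385.1 305.4]
0.2 knob [381.8 299.4]
[(array([320.6, 337.5]), array([    3,   208,   594,   192, 52635], dtype=int32)), (array([419.2, 258.4]), array([414, 254,  13,  10,  64], dtype=int32))]
[]
0 [336.5 287.7] [394.7 349.4]
0.1 [334.9 283.7] [392.9 345.1]
0.2 [332.9 279.9] [390.7 341. ]
0.3 [330.6 276.4] [388.3 337.1]
```

Emit:
move_arm(deltas=[[[-0.05,0.03,0,0,-1],[-0.1,0.06,0,0,-1],[-0.15,0.09,0,0,-1],[-0.2,0.11,0,0,-1],[-0.2,0.11,0,0,-1],[-0.2,0.11,0,0,-1],[-0.2,0.11,0,0,-1],[-0.2,0.11,0,0,-1]]])

```text
clock: 20.75
position: [0.5957, -0.2365, 0.3503]
ee_rot: [-0.0, 0.997, 0.082, -0.0]
contact_force: [-0.7, -0.8, -0.8]
width: 0.0853
gripper_force: 0.0
```

```bash
python3 snap.py w10; python3 - <<'E'
from frame import *
s=manip.get_state();c=cam('wrist',s);im=cv2.imread('pics/w10.png')
for t in(0,.1,.2): print(t,'knob',proj(c,knob(t,.021)).round(1))
u,v=proj(c,knob(0,.021)).astype(int);m=(im.max(2)<60).astype(np.uint8);k,l,st,ce=cv2.connectedComponentsWithStats(m)
print([(ce[j].round(1),st[j]) for j in range(1,k) if st[j,4]>60 and np.hypot(*(ce[j]-(u,v)))<60])
wh=(im.min(2)>190).astype(np.uint8);k,l,st,ce=cv2.connectedComponentsWithStats(wh)
print([(ce[j].round(1),st[j]) for j in range(1,k) if st[j,4]>200 and np.hypot(*(ce[j]-(u,v)))<80])
for t in(0,.1,.2,.3):
    a=np.arctan2(.058,-.02)+t;C=np.array([.02+.061*np.cos(a),-.058+.061*np.sin(a),.006])
    P=np.array([proj(c,o+R@(C+.042*np.array([np.cos(q),np.sin(q),0]))) for q in np.linspace(0,6.28,180)])
    print(t,P.min(0).round(1),P.max(0).round(1))
E
```

```text
20.75 [ 0.59566977 -0.2364732   0.35026132] [-3.18702495e-04  9.96628657e-01  8.20436874e-02 -2.28126674e-04] [-0.67556304 -0.82746849 -0.84973394] 0.0061626228405167625
0 knob [326.  205.3]
0.1 knob [323.4 198.7]
0.2 knob [320.  192.5]
[(array([344.2, 155.1]), array([339, 148,  12,  13,  83], dtype=int32)), (array([378.8, 189.2]), array([370, 181,  18,  17, 227], dtype=int32)), (array([325.4, 204. ]), array([319, 196,  14,  17, 195], dtype=int32))]
[(array([295.8, 217.6]), array([ 247,  184,   88,   64, 3329], dtype=int32)), (array([319.3, 274.5]), array([232, 271, 176,   9, 936], dtype=int32))]
0 [271.  184.5] [335.5 247.7]
0.1 [269.5 180.4] [333.7 243.2]
0.2 [267.5 176.6] [331.6 239. ]
0.3 [265.1 173. ] [329. 235.]
```

The knob is at (325.4,204) and the disc's edges match the θ = 0 outline to within a pixel, so θ is about 0.02. The robot is touching nothing, so I'll hand it in.

```bash
python3 -c "
from rig import manip
print(manip.sign_off())"
```

```text
the job is handed in; nothing more can be done
None
```

I swivelled the round cover aside, pushed the breaker button home, closed the cover again (about 0.02 rad) and handed the job in at about 21 s; the square cover and the desk items were never approached, and the sign-off returned no verdict.

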